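Clamp a heat sink in a sloped work holder with its ratchet lever

TASK

Set the finned heat sink, fins up, gently on the sloped bed of the work holder, between the jaws, pointing straight up the slope with its lower end on the bottom ledge, and let it go. Then work the red ratchet lever to and fro (swung towards the heat sink it grips and drives the jaw, swung back it runs loose) until the jaw clamps the heat sink firmly against the fixed jaw, without forcing it or pushing the jaw by hand. Last, swing the lever back the loose way to its outer stop and leave it there, with the heat sink still clamped; leave the other things where they lie.

Things in the scene. Friction and masses are not known exactly. Their poses are not given: they have to be found in the camera images.
- bed: Grey bed of the blue work holder: plate 160x256x12 mm sloping 25 degrees, facing the robot. Origin on its upper face near mid-slope; x points up the slope, y across it to the left (towards the lever), z square out of it. The steel bottom ledge has its upper face at x = -0.070, spans y = -0.031 to 0.031 and is 20 mm high. The bed's upper end is at x = 0.078.
- seat (a point): Point on the bed's face where the heat sink's origin lies once it is on the ledge and clamped to the fixed jaw (bed x = -0.015, y = 0). Until clamped it may lie further left, anywhere between the jaws.
- spindle (a point): Foot of the ratchet lever's spindle on the bed's face (bed x = 0.040, y = 0.140); the spindle stands square on the bed. The steel ratchet wheel round it is 72 mm across.
- fixed_jaw: Fixed jaw with black rubber face, 80 mm long up the slope, 23 mm thick, only 16 mm high above the bed. Origin on its gripping face, at the bed's surface, middle of its length (bed x = -0.010, y = -0.025); axes as the bed's.
- jaw: Moving jaw, 80x20 mm, 16 mm high, left of the fixed jaw and parallel. Origin on its rubber gripping face, at the bed's surface, mid-length; axes as the bed's. It slides along bed y; the gap is 75 to 86 mm at the start. A rack joins it to the ratchet wheel: it closes 12 mm per radian of wheel turn and a stiff brake (30 N) holds it when the lever does not drive it.
- heat_sink: Silvery finned heat sink, 110 long (x), 50 wide (y), 40 mm high (z), 0.25 to 0.4 kg, fins up on the desk. Origin: middle of its underside. Base 8 mm thick; the fins run along x, 94 mm long, over the full width. Take it across the 50 mm width by its upper half (fingertips 18 mm or more above the underside), so that the fingers clear the jaws. A half turn about z looks the same.
- lever (a joint): Angle (rad) of the red ratchet lever about the bed's z: 0 = straight down the slope, positive = towards the heat sink (right, seen from the robot). Stops at -0.5 (outer, left) and +0.5. Growing: the pawl catches the 24-tooth wheel (up to 0.26 rad is lost before it catches) and drives the jaw shut. Falling: it clicks loosely over the teeth, the jaw stays. It rests where it is left.
- lever_grip (a point): Middle of the lever's black upright grip: round post 22 mm thick, 56 mm long, square to the bed, 100 mm from the spindle's axis; its foot is 33, this point 62, its top 89 mm above the bed. About 4 N here drives the free jaw, under 2 N swings it loose; 12 to 15 N presses the jaw well home, over 30 N is forcing it.
- circuit_board: green relay board, 63x77x15 mm, lying left of the holder (bystander); origin at the middle of its underside.
- screwdriver_teal: screwdriver with teal handle, 135 mm long, lying in front, near the desk edge (bystander); origin at the middle of its underside.
- needle_pliers: blue needle-nose pliers, 101x129x12 mm, lying on the left (bystander); origin at the middle of its underside.
- screw_tin: round tin with red lid, 64 mm across, 24 mm high, standing behind on the right (bystander); origin at the middle of its underside.

How it is judged (in metres and radians):
On the way, in this order (a step that is already met when the one before it is completed fails the run):
1. the heat sink lies flat on the bed between the jaws, fins up, straight, on the ledge (within 8 mm), let go (z of heat_sink in the frame of bed between -0.004 and 0.006 m and x of heat_sink in the frame of bed between -0.019 and -0.007 m and y of heat_sink in the frame of bed between -0.006 and 0.04 m and angle between the x axis of heat_sink and the x axis of bed, either way round below 0.12 rad and angle between the z axis of heat_sink and the z axis of bed, either way round below 0.08 rad and angle between heat_sink's own z axis and vertical below 0.8 rad and contact force between the fingers and heat_sink below 0.2 N), for 0.3 s.
2. the lever has driven the jaw onto it: at least 10 N between the jaw and the heat sink and between the heat sink and the fixed jaw (z of heat_sink in the frame of bed between -0.004 and 0.006 m and x of heat_sink in the frame of bed between -0.019 and -0.007 m and y of heat_sink in the frame of bed between -0.006 and 0.006 m and angle between the x axis of heat_sink and the x axis of bed, either way round below 0.12 rad and angle between the z axis of heat_sink and the z axis of bed, either way round below 0.08 rad and angle between heat_sink's own z axis and vertical below 0.8 rad and contact force between each of jaw, fixed_jaw and heat_sink above 10 N and contact force between the fingers and heat_sink below 0.2 N), for 0.2 s.
At the end, for the whole second after the job is handed in: The heat sink lies flat on the sloped bed, fins up, within 0.12 rad of straight up the slope, its lower end within 8 mm of the ledge, still clamped between the jaws with at least 8 N on each, at rest; the lever rests within 0.1 rad of its outer stop (joint below -0.40) (z of heat_sink in the frame of bed between -0.004 and 0.006 m and x of heat_sink in the frame of bed between -0.019 and -0.007 m and y of heat_sink in the frame of bed between -0.006 and 0.006 m and angle between the x axis of heat_sink and the x axis of bed, either way round below 0.12 rad and angle between the z axis of heat_sink and the z axis of bed, either way round below 0.08 rad and angle between heat_sink's own z axis and vertical below 0.8 rad and contact force between each of jaw, fixed_jaw and heat_sink above 8 N and value of joint lever below -0.4 rad and linear speed of heat_sink below 0.01 m/s); the robot touches nothing.
It fails at once if the heat sink is dropped or slammed on the bed (over 120 N) (contact force between heat_sink and bed above 120 N).
It fails at once if the lever is forced (jaw pressing the heat sink with over 300 N) (contact force between jaw and heat_sink above 300 N).
It fails at once if the jaw is pushed by hand (over 15 N from the fingers) (contact force between the fingers and jaw above 15 N).
It fails at once if the screwdriver, the pliers, the circuit board or the tin is shoved more than 30 mm (distance of any of circuit_board, screwdriver_teal, needle_pliers, screw_tin from where it was at the start of the episode above 0.03 m).
It also fails if it takes over 72 s, if anything falls off the work surface, if the arm or the gripper's body presses on something with over 40 N, if the wrist force passes 120 N, or if a joint passes its speed limit or range.

ROBOT

A 7-joint arm with a two-finger parallel gripper is mounted at the origin on a cart in front of the work surface, level with it; the furniture and walls round the work are solid. World frame = base frame: x ahead of the robot, y to its left, z up, the work surface at z = 0. Lengths are in mm, angles in rad, forces in N, time in s.
With the tool pointing down it reaches from about 400 to 875 mm from the base axis. Payload 4.4 kg.
Tool frame: the origin (TCP) lies at the very end of the fingers, on their centre line; the grasp point (between the pads) lies 19 mm behind it; z points along the fingers, y is the line along which they close (so a half turn about z gives the same grasp; the last joint's range is limited). The gripper opens to 85 mm and grips with 20 to 120 N. Pads are 22 mm wide; open, the fingers measure 114 mm over their backs; the gripper's body (76 mm by 85 mm) begins 54 mm behind the grasp point. The pads swing forward as they close: fully open they stand 13 mm farther back than shut.
Start: joints at [1.142, 0.628, 0.038, 1.517, -0.027, 0.996, -0.02], TCP at [230.709, -607.693, 231.313] pointing down, gripper open.
Joint ranges: [-3.06, 3.06], [-0.37, 2.12], [-1.25, 1.32], [0.18, 2.47], [-1.1, 4.24], [0.23, 1.98], [-2.94, 2.94]. Speed limits (rad/s): [2.57, 2.57, 3.14, 3.14, 3.14, 3.14, 3.14].

INTERFACE

Orientations are given as [roll, pitch, yaw] about the fixed x, y, z axes, in that order (R = Rz(yaw) Ry(pitch) Rx(roll)).
In Python, from cell import monitor, viewer, workorder gives the robot as it stands.
- The arm moves only by the tool arm_command, never from a script. Its argument "series" is one flat list of numbers, 5 for each row, row after row: the opening in per cent of the stroke, from 0 (shut) to 100 (fully open), then the shift along the tool's x, y, z in cm, then the turn about the tool's z in degrees. In form: [claw, x, y, z, roll, claw, x, y, z, roll, ...]. A call has exactly 5 rows; each row is the pose to reach, as a shift and turn from the pose commanded when the call began, along the tool's axes at that moment; what a row does not reach only later rows make up. A row lasts 1/12 s, in which the tool goes at most 41.7 mm and 7.16 degrees, less where a joint would pass 70% of its speed; a pose out of reach is approached as far as the arm can. A call with a gripper value outside its range is refused whole. The fingers move at their own pace and stop on an object; the grip force is fixed at half the most. Time passes only in rows, so rows that repeat a pose let the fingers close, or fill a call up. It gives the time, the measured TCP pose, the force, the opening and the grip force at its end, in the units of the state.
- monitor.read_state(): the state, without advancing time (a new reading comes with each control period).
- viewer.get_image(name): name is "side" or "top" or "wrist"; returns (picture, depth): 480x640x3 uint8, red, green, blue; 480x640 float32, mm along the optical axis (not along the pixel's ray), 0 where there is no reading.
- viewer.camera_model(name): a dict with "mtx" (3x3 intrinsics, pixels), "R" (3x3) and "t" (3): a world point X has camera coordinates R X + t. Camera axes: x right, y down, z forward; pixel columns grow to the right and rows downward; lengths in mm; the calibration is good to about 2 mm. A picture is of the moment at which its call begins: read the wrist's pose just before it. camera_model takes no time and is no camera call; for the wrist camera it gives the pose at the moment of the call.
- workorder.finish_job(): hands the job in; it is judged then, once.
The state is a dict: "clock": time; "qpos": joint angles; "qd": joint speeds; "tau": joint torques, N m; "eef_pos": TCP position; "tool_rot": TCP orientation; "force": force on the tool from outside, world axes, zero at the start; "torque": the same for the moment, N m; "width": finger opening in mm; "gripper_force": force on a finger pad.
Only numpy, scipy, OpenCV 4.12 (cv2) and the standard library are available. Lean on these libraries where they do the work, as an engineer would, in place of code of your own. Each camera call takes 0.05 s, during which the arm holds its last target. There are 200 camera calls.

## Working session

There is one attempt and no reset: what is moved stays moved. The work goes in short steps, Python scripts to look and compute and a tool call to move; the robot and the scene stay as the last step left them, time stands still between calls to the robot, and variables do not carry over. Pictures are saved under pics/ and viewed, at most 10 in all, crops included, and the job is handed in when it is done.

Besides the shell and the picture viewer there is one more tool, called after "Call:" as name(argument=value, ...) on one line, values as JSON. arm_command: Moves the arm, as the interface text tells. Its arguments: {"type":"object","properties":{"series":{"type":"array","items":{"type":"number"}}},"required":["series"]}

```bash
mkdir -p pics; ls; python3 - <<'E'
from cell import monitor, viewer
import cv2,numpy as np
s=monitor.read_state();print(s)
ims=[]
for n in ("top","side"):
    im,d=viewer.get_image(n);m=viewer.camera_model(n);print(n,m)
    np.savez(f"pics/{n}0.npz",im=im,d=d,K=m["mtx"],R=m["R"],t=m["t"])
    cv2.imwrite(f"pics/{n}0.png",im[:,:,::-1])
E
```

```text
pics
{'clock': 0.0, 'qpos': array([ 1.14221162,  0.62932969,  0.038406  ,  1.51840468, -0.02702586,
        0.99631137, -0.02001048]), 'qd': array([ 1.40949485e-03,  1.34515852e-03,  4.10693130e-06, -4.72813708e-04,
       -6.75665246e-04,  3.60655957e-04, -4.30583067e-05]), 'tau': array([ 1.74781658e-04, -5.63400507e+01,  1.22653484e+00, -1.93451536e+01,
        1.10796030e-02,  1.05549971e-02,  6.05311982e-06]), 'eef_pos': array([ 230.49392391, -607.06580985,  230.38735972]), 'tool_rot': array([-3.13965591e+00, -1.71701455e-05,  3.62788390e-01]), 'force': array([-0.60721323,  0.00232429,  0.37391695]), 'torque': array([ 0.02406809, -0.0049145 , -0.03247305]), 'gripper_force': 0.0, 'width': 85.68120449734292}
top {'mtx': array([[527.18547763,   0.        , 323.45694664],
       [  0.        , 527.18547763, 241.1702384 ],
       [  0.        ,   0.        ,   1.        ]]), 'R': array([[ 0.02166039, -0.99975035,  0.00548351],
       [-0.99166199, -0.02218141, -0.12694287],
       [ 0.12703281, -0.00268816, -0.99189487]]), 't': array([ -42.65648064,  537.56755016, 1353.31856729])}
side {'mtx': array([[458.81770504,   0.        , 329.02277014],
       [  0.        , 458.81770504, 241.70168465],
       [  0.        ,   0.        ,   1.        ]]), 'R': array([[ 0.95635481, -0.29205425,  0.00947534],
       [-0.18198454, -0.62066648, -0.76266293],
       [ 0.22861998,  0.727652  , -0.64672674]]), 't': array([-532.55542286,  157.1261886 ,  867.89660763])}
```

View pics/top0.png

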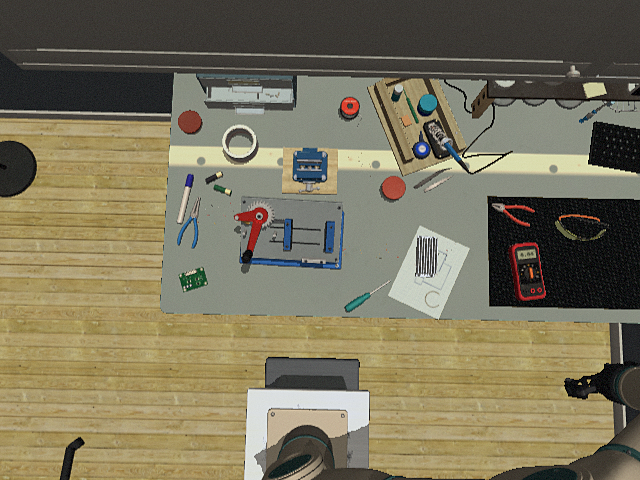

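View pics/side0.png

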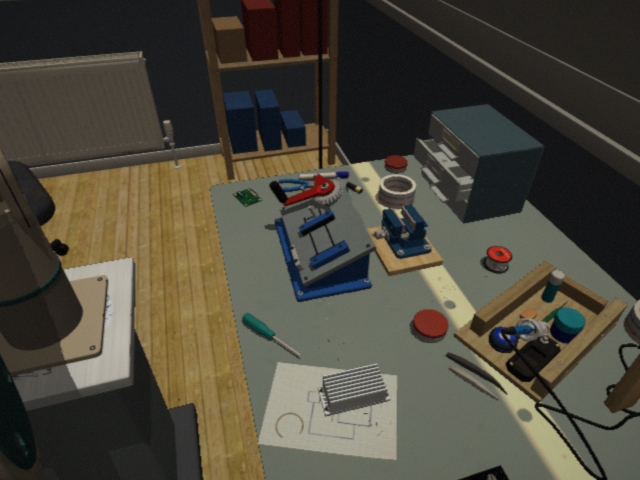

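The top view shows the heat sink at about (427,257), the spindle at (258,215), the grip at (247,258), the moving jaw at (288,235), the fixed jaw at (330,236) and the ledge at (315,262). The side view shows the heat sink at (355,390) on the paper, and the holder free of clutter. Next I'll measure with depth.

```bash
cat > h.py <<'E'
import numpy as np,cv2
def cloud(n,tag="0"):
    z=np.load(f"pics/{n}{tag}.npz");d=z["d"].astype(float);K=z["K"]
    v,u=np.mgrid[:480,:640]
    p=np.stack([(u-K[0,2])*d/K[0,0],(v-K[1,2])*d/K[1,1],d],-1)
    P=(p-z["t"])@z["R"]   # R^T(p-t)
    P[d<=0]=np.nan
    return z["im"],P
E
python3 - <<'E'
from h import *
np.set_printoptions(precision=4,suppress=True)
for n in ("top","side"):
    im,P=cloud(n)
    X,Y,Z=P[...,0],P[...,1],P[...,2]
    m=(X>380)&(X<640)&(Y<-120)&(Y>-420)
    print(n,"desk z",np.nanmedian(Z[m]))
    f=m&(Z>15)&(Z<60)
    q=P[f];print("sink n",f.sum(),"z pct",np.percentile(q[:,2],[5,50,90,99]))
    f=m&(Z>33)&(Z<60);q=P[f]
    print(cv2.minAreaRect(q[:,:2].astype(np.float32)),q.mean(0))
    # bed plane
    b=(X>440)&(X<760)&(Y>-90)&(Y<230)&(Z>25)
    hsv=cv2.cvtColor(im,cv2.COLOR_RGB2HSV); g=b&(hsv[...,1]<50)
    q=P[g];best=None;rng=np.random.default_rng(0)
    for _ in range(400):
        a=q[rng.choice(len(q),3,False)];nn=np.cross(a[1]-a[0],a[2]-a[0]);l=np.linalg.norm(nn)
        if l<1e3: continue
        nn/=l;nn*=np.sign(nn[2])
        if abs(np.arccos(nn[2])-np.deg2rad(25))>.08: continue
        k=abs((q-a[0])@nn)<3
        if best is None or k.sum()>best.sum():best=k
    r=q[best];c=r.mean(0);nn=np.linalg.svd(r-c)[2][2];nn*=np.sign(nn[2])
    print("plane n",nn,"tilt",np.rad2deg(np.arccos(nn[2])),"yaw",np.arctan2(nn[1],nn[0])-np.pi,"c",c,best.sum(),len(q))
    print("plate rect xy",cv2.minAreaRect(r[:,:2].astype(np.float32)))
    h=(P-c)@nn
    blue=b&(hsv[...,0]>98)&(hsv[...,0]<125)&(hsv[...,1]>110)&(h>8)&(h<26)
    k,lab,st,ce=cv2.connectedComponentsWithStats(blue.astype(np.uint8))
    ex=np.array([-nn[0],-nn[1],0])
    ux=np.array([np.hypot(*nn[:2])and -nn[0]/np.hypot(*nn[:2]),-nn[1]/np.hypot(*nn[:2]),0]); ux=ux-nn*(ux@nn);ux/=np.linalg.norm(ux);uy=np.cross(nn,ux)
    for i in range(1,k):
        if st[i,4]>25:
            a=P[lab==i];A=np.stack([a@ux,a@uy,(a-c)@nn],-1);print("blue",st[i],"mean",a.mean(0),"x,y,h pct",np.percentile(A,[3,50,97],axis=0).round(1).tolist(),cv2.minAreaRect(A[:,:2].astype(np.float32)))
    red=b&((hsv[...,0]<8)|(hsv[...,0]>172))&(hsv[...,1]>130);print("red",P[red].mean(0),np.median(((P-c)@nn)[red]))
    blk=b&(hsv[...,2]<60)&(h>60)&(h<100);print("grip",blk.sum(),P[blk].mean(0),((P-c)@nn)[blk].min(),((P-c)@nn)[blk].max())
    print("ux",ux,"uy",uy)
E
```

```text
top desk z 1.0661317751939414
sink n 827 z pct [17.3239 33.6703 42.3425 45.7061]
((507.02545166015625, -304.2311096191406), (50.798606872558594, 93.82008361816406), 88.0463638305664) [ 506.9191 -304.4066   39.3237]
plane n [-0.4232  0.0216  0.9058] tilt 25.074455907664582 yaw -0.050924375190575244 c [560.7823  43.586   79.3492] 3171 5299
plate rect xy ((559.7562866210938, 54.131202697753906), (254.90467834472656, 145.0525665283203), 87.73519897460938)
blue [284 219   8  31 191] mean [547.1473  61.7361  89.9194] x,y,h pct [[491.5, 81.5, 9.8], [530.4, 89.3, 15.8], [567.1, 97.5, 20.4]] ((529.2532958984375, 89.80729675292969), (78.21227264404297, 17.39299201965332), 0.7935662865638733)
blue [325 222  10  31 227] mean [543.3016 -45.7315  89.8509] x,y,h pct [[492.8, -27.3, 10.0], [531.9, -17.9, 14.9], [568.5, -8.7, 19.9]] ((530.1952514648438, -17.979053497314453), (20.421072006225586, 80.28704071044922), 89.4189682006836)
red [566.3913 145.4271 112.9603] 30.102170062759697
grip 83 [481.4893 157.105  129.8908] 60.39520874002426 92.49450414461265
ux [ 0.9046 -0.0461  0.4238] uy [0.0509 0.998
[... 418 characters left out ...]
25, 145.49098205566406), 87.74458312988281)
blue [299 210  35  22 207] mean [544.9022  57.5499  88.7704] x,y,h pct [[491.6, 68.4, 13.0], [529.2, 75.8, 15.8], [565.5, 86.5, 18.2]] ((528.225341796875, 78.57969665527344), (78.35308837890625, 22.709524154663086), 0.6041026711463928)
blue [310 241  39  26 383] mean [540.9015 -50.6245  87.6934] x,y,h pct [[491.2, -39.6, 8.7], [529.1, -33.2, 15.5], [564.7, -18.6, 18.2]] ((528.2796630859375, -28.854419708251953), (78.56197357177734, 25.35992431640625), 0.33011943101882935)
red [558.3908 139.41   108.6033] 29.61029747364453
grip 124 [479.2939 150.6594 124.4437] 60.60026898996729 90.27692390014717
ux [ 0.9058 -0.0318  0.4225] uy [0.0351 0.9994 0.    ]
```

Call:
arm_command(series=[100,3.6,-1.8,0,6,100,7.2,-3.6,0,12,100,10.8,-5.4,0,18,100,14.4,-7.2,0,23.1,100,18,-9,0,23.1])

```text
clock: 0.52
eef_pos: [367.9, -457.9, 230.9]
tool_rot: [-3.141, 0.001, -0.045]
force: [1.2, -0.4, -0.4]
width: 85.4
gripper_force: 0.0
```

Call:
arm_command(series=[100,2.6,-3.2,0.6,0,100,5.2,-6.4,1.2,0,100,7.8,-9.6,2,0,100,10.4,-12.8,3,0,100,12.8,-15.6,4,0])

```text
clock: 0.93
eef_pos: [502.5, -306.6, 190.9]
tool_rot: [-3.141, -0.0, -0.04]
force: [-0.4, -0.5, 0.0]
width: 85.3
gripper_force: 0.0
```

```bash
python3 - <<'E'
from cell import monitor, viewer
import cv2,numpy as np
s=monitor.read_state();print(s['eef_pos'],s['tool_rot'],s['qd'])
m=viewer.camera_model("wrist");im,d=viewer.get_image("wrist")
np.savez("pics/wrist1.npz",im=im,d=d,K=m["mtx"],R=m["R"],t=m["t"]);cv2.imwrite("pics/wrist1.png",im[:,:,::-1])
from h import cloud
im,P=cloud("wrist","1")
f=(P[...,2]>33)&(P[...,2]<55)&(abs(P[...,0]-506)<90)&(abs(P[...,1]+305)<70)
print(cv2.minAreaRect(P[f][:,:2].astype(np.float32)),P[f].mean(0))
s=monitor.read_state();print(s['eef_pos'])
E
```

```text
[ 502.52390599 -306.58839216  190.89866575] [-3.14103171e+00 -1.79507657e-04 -3.95857363e-02] [-0.73181252  0.26597159 -0.0074242  -0.10167605 -0.04270303 -0.16804114
 -0.71279511]
((506.1554870605469, -305.2377624511719), (50.124637603759766, 93.88581085205078), 87.8667221069336) [ 508.27349187 -305.16641694   39.87066658]
[ 508.73643939 -297.10439639  188.49934007]
```

View pics/wrist1.png

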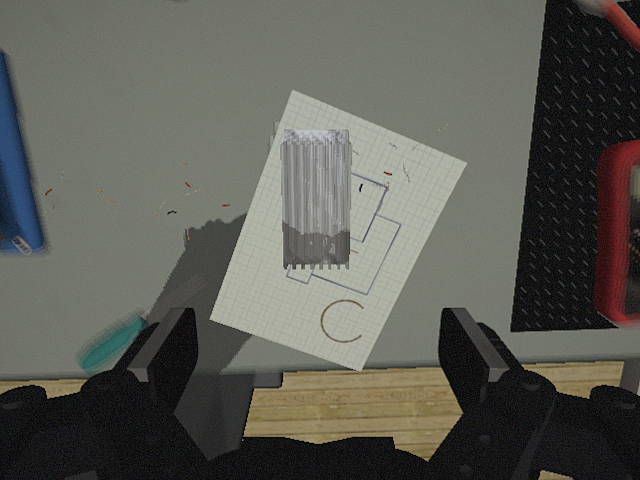

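Call:
arm_command(series=[100,0,0,3,0,100,0,0,6,0,100,0,0,8,0,100,0,0,8,0,100,0,0,8,0])

```text
clock: 1.4
eef_pos: [500.4, -308.7, 110.5]
tool_rot: [-3.14, 0.002, -0.041]
force: [0.9, -0.4, 0.9]
width: 85.3
gripper_force: 0.0
```

Call:
arm_command(series=[100,0.3,-0.2,3,0,100,0.5,-0.4,6,0,100,0.5,-0.4,8,0,100,0.5,-0.4,8.8,0,100,0.5,-0.4,8.8,0])

```text
clock: 1.82
eef_pos: [506.1, -305.3, 23.0]
tool_rot: [-3.141, 0.001, -0.041]
force: [-0.2, 0.1, 0.7]
width: 84.8
gripper_force: 0.0
```

Call:
arm_command(series=[50,0,0,0,0,45,0,0,0,0,45,0,0,0,0,45,0,0,0,0,45,0,0,0,0])

```text
clock: 2.23
eef_pos: [507.6, -305.9, 25.5]
tool_rot: [3.14, -0.003, -0.041]
force: [-0.8, 0.8, 6.7]
width: 48.3
gripper_force: 63.2
```

Call:
arm_command(series=[45,0,0,-2,0,45,0,0,-5,0,45,0.5,-2,-8,0,45,1,-5,-11,0,45,1.5,-8,-14,0])

```text
clock: 2.65
eef_pos: [523.9, -227.4, 163.8]
tool_rot: [3.141, -0.001, -0.043]
force: [0.8, 0.5, -3.4]
width: 48.4
gripper_force: 63.9
```

Call:
arm_command(series=[45,0.2,-4,-0.5,0,45,0.4,-8,-1,0,45,0.6,-12,-1,0,45,0.8,-15,-1,0,45,1,-17,-1,0])

```text
clock: 3.07
eef_pos: [541.0, -52.8, 172.6]
tool_rot: [-3.139, -0.0, -0.036]
force: [-0.1, -0.3, -3.5]
width: 48.6
gripper_force: 63.8
```

Call:
arm_command(series=[45,0,-2,0,0,45,0,-4,0,0,45,0,-5.4,0,0,45,0,-5.4,0,0,45,0,-5.4,0,0])

```text
clock: 3.48
eef_pos: [543.2, -3.2, 172.3]
tool_rot: [-3.141, -0.0, -0.038]
force: [0.3, -0.2, -4.4]
width: 48.3
gripper_force: 63.8
```

```bash
cat > snap.py <<'E'
import sys,cv2,numpy as np
from cell import monitor, viewer
def snap(n,tag,box=None,sc=2):
    m=viewer.camera_model(n);im,d=viewer.get_image(n)
    np.savez(f"pics/{n}{tag}.npz",im=im,d=d,K=m["mtx"],R=m["R"],t=m["t"])
    if box:
        a,b,c,e=box;o=cv2.resize(im[b:e,a:c],None,fx=sc,fy=sc,interpolation=cv2.INTER_CUBIC)
        cv2.imwrite(f"pics/{n}{tag}.png",o[:,:,::-1])
E
python3 - <<'E'
from snap import *
s=monitor.read_state();print(s['eef_pos'],s['tool_rot'],s['width'],s['force'])
snap("side","2",(230,140,430,310),3)
from h import cloud
im,P=cloud("side","2")
E
```

```text
[543.17822324  -3.15312321 172.29096913] [-3.14148429e+00 -3.48771832e-04 -3.83090134e-02] 48.2978764475096 [ 0.26118923 -0.23419866 -4.4487925 ]
```

View pics/side2.png

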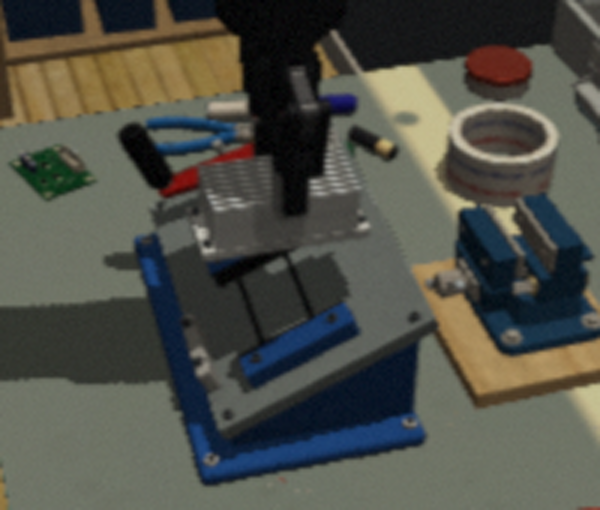

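The side view shows the heat sink level in the fingers above the jaws; the finger is at about (295,190) in the crop. I'll lower it to just above contact.

Call:
arm_command(series=[45,0,0,2,0,45,0,0,3.5,0,45,0,0,4.4,0,45,0,0,4.6,0,45,0,0,4.6,0])

```text
clock: 3.95
eef_pos: [543.0, -4.9, 125.5]
tool_rot: [3.141, 0.001, -0.042]
force: [0.1, 0.7, -3.1]
width: 48.5
gripper_force: 63.8
```

Call:
arm_command(series=[45,0,0,0.1,0,45,0,0,0.3,0,45,0,0,0.5,0,45,0,0,0.7,0,45,0,0,0.7,0])

```text
clock: 4.37
eef_pos: [542.9, -4.0, 119.9]
tool_rot: [-3.141, 0.0, -0.04]
force: [-4.8, -1.1, 9.8]
width: 48.5
gripper_force: 65.5
```

Call:
arm_command(series=[45,-0.05,0,0.1,0,45,-0.1,0,0.2,0,45,-0.15,0,0.3,0,45,-0.2,0,0.4,0,45,-0.25,0,0.5,0])

```text
clock: 4.78
eef_pos: [540.1, -3.8, 115.4]
tool_rot: [-3.141, 0.001, -0.04]
force: [-7.0, 0.0, 11.7]
width: 48.2
gripper_force: 66.3
```

```bash
python3 - <<'E'
from snap import *
snap("side","3",(270,160,380,240),6)
E
```

```text
(no output)
```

View pics/side3.png

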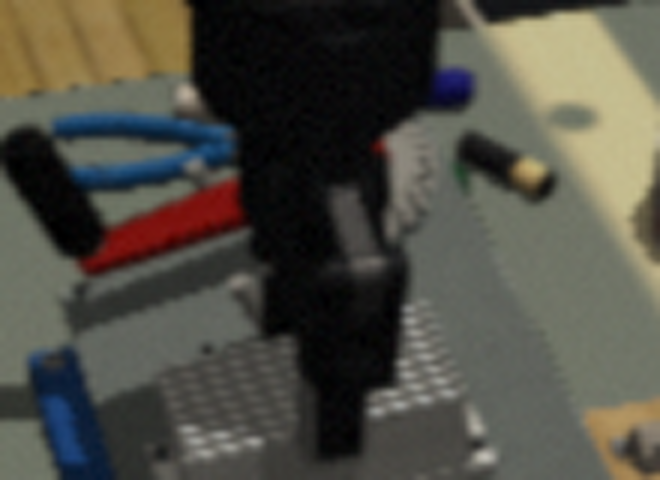

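The heat sink has started to pivot in the fingers, with forces of about 12 N. I'll continue along the arc.

Call:
arm_command(series=[45,-0.05,0,0.1,0,45,-0.1,0,0.25,0,45,-0.15,0,0.4,0,45,-0.2,0,0.5,0,45,-0.2,0,0.6,0])

```text
clock: 5.25
eef_pos: [536.6, -3.7, 109.0]
tool_rot: [-3.141, 0.003, -0.04]
force: [-9.4, 0.1, 12.2]
width: 48.0
gripper_force: 67.1
```

Call:
arm_command(series=[45,-0.05,0,0.1,0,45,-0.1,0,0.25,0,45,-0.1,0,0.4,0,45,-0.15,0,0.5,0,45,-0.15,0,0.6,0])

```text
clock: 5.67
eef_pos: [534.1, -3.6, 102.6]
tool_rot: [-3.141, 0.006, -0.041]
force: [-9.4, -0.9, 9.1]
width: 48.2
gripper_force: 67.6
```

Call:
arm_command(series=[45,0,0,0.1,0,45,0,0,0.2,0,45,0,0,0.3,0,45,0,0,0.4,0,45,0,0,0.4,0])

```text
clock: 6.08
eef_pos: [532.7, -3.6, 98.1]
tool_rot: [-3.141, 0.009, -0.041]
force: [-11.7, 0.3, 9.1]
width: 47.9
gripper_force: 68.4
```

```bash
cat > sink.py <<'E'
from snap import *
from h import cloud
def bedframe():
    psi=-0.038;t=np.deg2rad(25)
    ux=np.array([np.cos(t)*np.cos(psi),np.cos(t)*np.sin(psi),np.sin(t)]);uy=np.array([-np.sin(psi),np.cos(psi),0]);return np.array([ux,uy,np.cross(ux,uy)]),np.array([559,-11.5,79.5])
def sink(n,tag):
    B,O=bedframe();im,P=cloud(n,tag);Q=(P-O)@B.T
    hsv=cv2.cvtColor(im,cv2.COLOR_RGB2HSV)
    m=(abs(Q[...,0]+12)<75)&(Q[...,1]>-28)&(Q[...,1]<52)&(Q[...,2]>22)&(Q[...,2]<60)&(hsv[...,1]<60)&(hsv[...,2]>75)
    q=Q[m];A=np.c_[q[:,0],q[:,1],np.ones(len(q))];top=q[:,2]>np.percentile(q[:,2],40)
    c=np.linalg.lstsq(A[top],q[top,2],rcond=None)[0]
    print(n,len(q),"x,y,z pct",np.percentile(q,[2,50,98],axis=0).round(1).tolist(),"top slope x,y",c.round(3),cv2.minAreaRect(q[:,:2].astype(np.float32)))
E
python3 - <<'E'
from sink import *
for n in("side","top"): snap(n,"4",(270,160,380,240),6);sink(n,"4")
E
```

```text
side 371 x,y,z pct [[-56.6, -20.4, 24.3], [-26.4, -7.3, 39.9], [35.7, 28.9, 45.3]] top slope x,y [-2.9000e-02 -5.0000e-03  4.1255e+01] ((-19.569766998291016, 3.2093563079833984), (111.77111053466797, 55.09186935424805), 0.2917701005935669)
top 1 x,y,z pct [[-69.3, -27.0, 23.5], [-69.3, -27.0, 23.5], [-69.3, -27.0, 23.5]] top slope x,y [0. 0. 0.] ((-69.28372192382812, -26.977134704589844), (0.0, 0.0), 0.0)
```

Call:
arm_command(series=[45,-0.1,0,0.1,0,45,-0.15,0,0.15,0,45,-0.2,0,0.2,0,45,-0.3,0,0.2,0,45,-0.4,0,0.2,0])

```text
clock: 6.6
eef_pos: [532.3, -3.6, 96.8]
tool_rot: [-3.141, 0.001, -0.04]
force: [-4.3, -0.7, 5.5]
width: 48.6
gripper_force: 68.0
```

```bash
python3 - <<'E'
from sink import *
snap("side","5",(270,160,380,240),6);sink("side","5")
E
```

```text
side 269 x,y,z pct [[-57.8, -20.2, 24.2], [19.1, -10.6, 38.8], [35.1, 30.3, 43.6]] top slope x,y [-2.6000e-02  1.3000e-02  4.0209e+01] ((-21.0469970703125, 5.385652542114258), (114.40431213378906, 55.83468246459961), 1.8744341135025024)
```

View pics/side5.png

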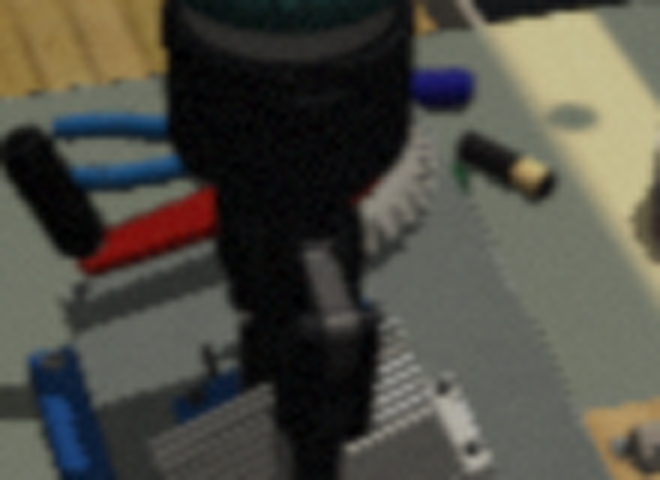

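The heat sink now lies along the slope in the crop, and the fitted slope error is about 0.03 rad. I'll release it.

Call:
arm_command(series=[58,0,0,0,0,64,0,0,0,0,74,0,0,0,0,80,0,0,0,0,80,0,0,0,0])

```text
clock: 7.07
eef_pos: [534.1, -3.4, 96.0]
tool_rot: [-3.142, -0.001, -0.04]
force: [-0.2, -0.3, 0.2]
width: 68.6
gripper_force: 0.0
```

Call:
arm_command(series=[80,0,0,-1,0,80,0,0,-3,0,80,0,0,-6,0,80,0,0,-10,0,80,-1,0,-13,0])

```text
clock: 7.48
eef_pos: [525.7, -3.3, 229.0]
tool_rot: [3.141, -0.005, -0.041]
force: [1.4, 0.3, 0.2]
width: 68.3
gripper_force: 0.0
```

```bash
python3 - <<'E'
from sink import *
s=monitor.read_state();print(s['eef_pos'])
for n in("side","top"): snap(n,"6",(220,180,370,280),5);sink(n,"6")
for n in("side","top"):
    B,O=bedframe();im,P=cloud(n,"6");Q=(P-O)@B.T;hsv=cv2.cvtColor(im,cv2.COLOR_RGB2HSV)
    g=(hsv[...,2]<60)&(Q[...,2]>55)&(Q[...,2]<96)&(Q[...,1]>75)&(Q[...,1]<240)&(Q[...,0]<0)&(Q[...,0]>-110)
    print("grip",n,g.sum(),np.percentile(Q[g],[3,50,97],axis=0).round(1).tolist())
    w=(hsv[...,2]>110)&(hsv[...,1]<60)&(abs(Q[...,2]-25)<14)&(abs(Q[...,0]-40)<50)&(abs(Q[...,1]-140)<50)
    print("wheel",w.sum(),np.percentile(Q[w],[1,50,99],axis=0).round(1).tolist())
E
```

```text
[525.68202782  -3.31038462 229.00757141]
side 681 x,y,z pct [[-55.9, -19.8, 27.2], [-1.3, 3.0, 38.3], [33.7, 30.3, 41.3]] top slope x,y [-4.0000e-03  1.0000e-03  3.9325e+01] ((-22.358776092529297, 5.506801605224609), (113.37354278564453, 53.42276382446289), 0.06175362318754196)Traceback (most recent call last):
  File "<stdin>", line 3, in <module>
  File "sink.py", line 10, in sink
    q=Q[m];A=np.c_[q[:,0],q[:,1],np.ones(len(q))];top=q[:,2]>np.percentile(q[:,2],40)
                                                             ~~~~~~~~~~~~~^^^^^^^^^^^
    return _quantile_unchecked(
        a, q, axis, out, overwrite_input, method, keepdims, weights)
    return _ureduce(a,
                    func=_quantile_ureduce_func,
    ...<5 lines>...
                    overwrite_input=overwrite_input,
                    method=method)
    r = func(a, **kwargs)
    result = _quantile(arr,
                       quantiles=q,
    ...<2 lines>...
                       out=out,
                       weights=wgt)
    slices_having_nans = np.isnan(arr[-1, ...])
                                  ~~~^^^^^^^^^
IndexError: index -1 is out of bounds for axis 0 with size 0
```

View pics/top6.png

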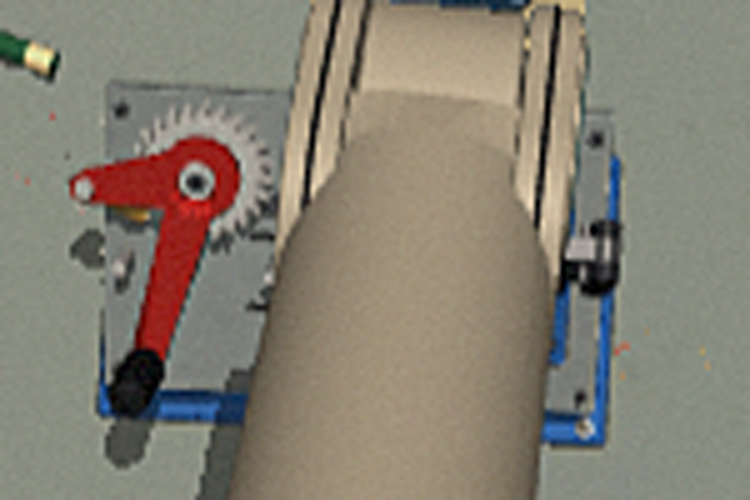

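```bash
python3 - <<'E'
from sink import *
snap("wrist","6",(0,0,640,480),1);
try: sink("wrist","6")
except Exception as e: print(e)
for n in("side","top","wrist"):
    B,O=bedframe();im,P=cloud(n,"6");Q=(P-O)@B.T;hsv=cv2.cvtColor(im,cv2.COLOR_RGB2HSV)
    g=(hsv[...,2]<60)&(Q[...,2]>55)&(Q[...,2]<96)&(Q[...,1]>95)&(Q[...,1]<240)&(Q[...,0]<0)&(Q[...,0]>-110)
    w=(hsv[...,2]>110)&(hsv[...,1]<60)&(abs(Q[...,2]-25)<14)&(abs(Q[...,0]-40)<50)&(abs(Q[...,1]-140)<50)
    j=(hsv[...,0]>98)&(hsv[...,0]<125)&(hsv[...,1]>110)&(abs(Q[...,0]+10)<60)&(abs(Q[...,2]-16)<6)&(Q[...,1]>-70)&(Q[...,1]<100)
    for k,f in(("grip",g),("wheel",w),("fixjaw",j&(Q[...,1]<-15)),("movjaw",j&(Q[...,1]>40)),("bed",(hsv[...,1]<60)&(abs(Q[...,2])<5)&(Q[...,1]>-60)&(Q[...,1]<190)&(abs(Q[...,0])<75))):
        if f.sum()>5: print(n,k,f.sum(),np.percentile(Q[f],[2,50,98],axis=0).round(1).tolist())
E
```

```text
wrist 4972 x,y,z pct [[-57.1, -17.5, 23.0], [0.1, 9.6, 39.4], [34.2, 31.3, 40.7]] top slope x,y [ 1.0000e-03 -1.0000e-03  3.9854e+01] ((-22.779281616210938, 6.60357666015625), (116.28007507324219, 52.21079635620117), 1.4550219774246216)
side grip 140 [[-68.9, 153.7, 56.3], [-58.5, 158.1, 75.3], [-49.6, 168.7, 88.8]]
side wheel 166 [[9.9, 106.5, 14.7], [52.3, 124.1, 19.4], [72.0, 159.8, 22.9]]
side fixjaw 343 [[-49.8, -48.1, 10.5], [-11.5, -40.1, 15.3], [25.4, -26.9, 18.3]]
side movjaw 164 [[-49.7, 62.5, 13.1], [-11.9, 69.6, 15.7], [24.9, 79.2, 18.5]]
side bed 2506 [[-73.0, -58.4, -2.7], [26.4, 60.5, -0.3], [73.4, 176.0, 2.5]]
top grip 90 [[-65.6, 156.6, 56.3], [-54.1, 164.8, 83.0], [-47.6, 174.8, 90.6]]
top wheel 269 [[-7.5, 107.6, 13.4], [50.9, 132.8, 19.4], [71.2, 179.7, 35.3]]
top fixjaw 42 [[-50.1, -44.7, 10.9], [-27.5, -42.2, 14.7], [25.9, -38.3, 19.8]]
top bed 1104 [[-72.2, -58.6, -4.7], [-19.1, 127.6, -0.3], [73.6, 189.1, 4.4]]
wrist grip 1692 [[-63.9, 155.7, 55.9], [-52.2, 161.4, 76.2], [-48.4, 172.1, 88.2]]
wrist wheel 5610 [[-8.3, 102.7, 11.9], [51.9, 131.5, 19.5], [71.0, 179.2, 34.1]]
wrist fixjaw 2485 [[-48.5, -45.0, 12.3], [-4.5, -35.1, 15.7], [27.7, -26.4, 16.9]]
wrist movjaw 2067 [[-47.8, 63.5, 12.3], [-4.5, 70.7, 15.6], [27.7, 79.1, 16.9]]
wrist bed 36478 [[-71.4, -57.2, -1.5], [41.7, 59.3, -0.2], [74.1, 183.5, 1.9]]
```

View pics/wrist6.png

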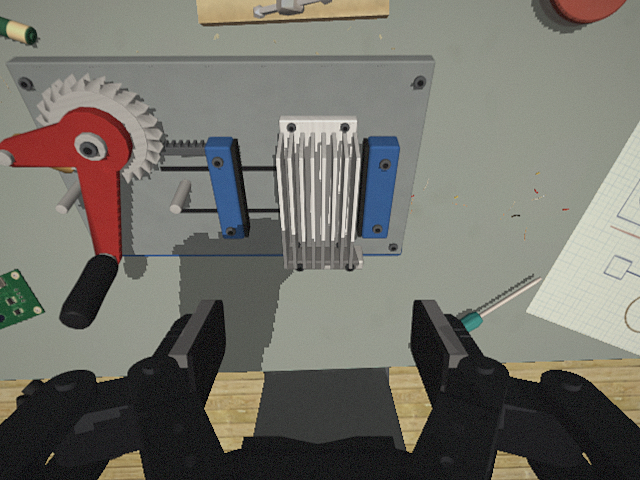

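The wrist view shows the heat sink flat and straight between the jaws: fins span (280–358, 115–270), the moving jaw is at (225,188), the fixed jaw at (380,188), and the lever grip at (90,290). Lever angle is about -0.24. Next I'll move over the grip with the fingers astride it.

Call:
arm_command(series=[60,-0.9,-3.4,0.7,0,60,-1.8,-7,1.4,0,60,-2.8,-10.8,2.1,0,60,-3.8,-14,2.8,0,60,-4.4,-15.6,3.6,0])

```text
clock: 8.05
eef_pos: [483.8, 159.6, 188.8]
tool_rot: [-3.14, 0.002, -0.035]
force: [-0.6, -0.2, -0.2]
width: 51.4
gripper_force: 0.0
```

Call:
arm_command(series=[60,0,0,0,0,60,0,0,1,0,60,0,0,2,0,60,0,0,2,0,60,0,0,2,0])

```text
clock: 8.47
eef_pos: [485.6, 152.7, 169.0]
tool_rot: [3.14, 0.002, -0.043]
force: [0.1, -0.0, -0.6]
width: 51.3
gripper_force: 0.0
```

```bash
python3 - <<'E'
from sink import *
s=monitor.read_state();print(s['eef_pos'],s['width'])
snap("wrist","7")
B,O=bedframe();im,P=cloud("wrist","7");Q=(P-O)@B.T;hsv=cv2.cvtColor(im,cv2.COLOR_RGB2HSV)
g=(hsv[...,2]<70)&(Q[...,2]>50)&(Q[...,2]<92)&(Q[...,1]>130)&(Q[...,1]<200)&(Q[...,0]<-20)&(Q[...,0]>-90)
print("grip",g.sum(),np.percentile(Q[g],[2,50,98],axis=0).round(1).tolist())
E
```

```text
[485.56116418 152.71029591 168.96540945] 51.312582041373275
grip 2928 [[-63.5, 156.7, 51.3], [-51.3, 166.2, 76.9], [-48.4, 175.9, 88.4]]
```

Call:
arm_command(series=[60,0,-0.3,2,0,60,0,-0.3,4,0,60,0,-0.3,6,0,60,0,-0.3,7.3,0,60,0,-0.3,7.3,0])

```text
clock: 8.93
eef_pos: [484.8, 156.3, 95.0]
tool_rot: [3.14, 0.003, -0.042]
force: [-0.5, -0.4, 0.8]
width: 50.9
gripper_force: 0.0
```

Call:
arm_command(series=[40,0,0,0,0,40,0,0,0,0,40,0,0,0,0,40,0,0,0,0,40,0,0,0,0])

```text
clock: 9.35
eef_pos: [486.4, 157.7, 97.6]
tool_rot: [-3.141, -0.001, -0.04]
force: [0.2, -0.5, 0.1]
width: 34.6
gripper_force: 0.0
```

Call:
arm_command(series=[40,-0.1,1.5,0,0,40,-0.2,3,0.1,0,40,0,4.5,0,0,40,0.3,6,-0.1,0,40,0.6,7.3,-0.3,0])

```text
clock: 9.77
eef_pos: [487.2, 85.5, 99.7]
tool_rot: [-3.14, 0.003, -0.039]
force: [-1.1, 5.8, -2.9]
width: 34.0
gripper_force: 2.5
```

Call:
arm_command(series=[40,0,0,0,0,40,0,-0.6,0,0,40,-0.3,-2,0.1,0,40,-0.6,-4,0.3,0,40,-0.9,-6,0.4,0])

```text
clock: 10.18
eef_pos: [482.0, 145.2, 95.7]
tool_rot: [3.141, 0.0, -0.041]
force: [0.7, -1.8, 1.1]
width: 34.0
gripper_force: 1.0
```

Call:
arm_command(series=[40,0.1,-1,0,0,40,0.3,-2,-0.1,0,40,0.6,-3,-0.3,0,40,0.9,-3.7,-0.4,0,40,0.9,-3.7,-0.4,0])

```text
clock: 10.6
eef_pos: [494.5, 183.3, 100.4]
tool_rot: [-3.14, -0.003, -0.039]
force: [-0.1, -0.1, 0.5]
width: 34.3
gripper_force: 0.0
```

Call:
arm_command(series=[40,0,1.8,0,0,40,-0.6,4,0.3,0,40,-0.9,6,0.4,0,40,-0.6,8,0.3,0,40,0,9.9,0,0])

```text
clock: 11.02
eef_pos: [487.0, 83.0, 99.4]
tool_rot: [-3.14, 0.003, -0.039]
force: [-2.1, 4.4, -3.3]
width: 34.1
gripper_force: 2.6
```

```bash
cat > st.py <<'E'
from sink import *
def st(tag):
    s=monitor.read_state();print(s['eef_pos'].round(1),s['force'].round(1),s['clock'])
    snap("wrist",tag)
    B,O=bedframe();im,P=cloud("wrist",tag);Q=(P-O)@B.T;hsv=cv2.cvtColor(im,cv2.COLOR_RGB2HSV)
    j=(hsv[...,0]>98)&(hsv[...,0]<125)&(hsv[...,1]>110)&(abs(Q[...,0]+10)<60)&(abs(Q[...,2]-16)<3)&(Q[...,1]>-70)&(Q[...,1]<100)
    for k,f in(("fixjaw",j&(Q[...,1]<-15)),("movjaw",j&(Q[...,1]>15))):
        if f.sum()>5: print(k,f.sum(),np.percentile(Q[f],[2,50,98],axis=0).round(1).tolist())
    try: sink("wrist",tag)
    except Exception as e: print("no sink")
E
python3 -c "
from st import *
st('8')"
```

```text
[487.   83.   99.4] [-2.1  4.4 -3.3] 11.0167
movjaw 8876 [[-45.8, 45.9, 13.6], [-1.6, 55.1, 15.6], [27.2, 63.7, 17.4]]
wrist 37265 x,y,z pct [[-56.9, -15.7, 23.4], [-4.2, 17.8, 37.4], [33.8, 32.3, 40.5]] top slope x,y [-0.0000e+00  5.0000e-03  3.8814e+01] ((-23.273029327392578, 8.229764938354492), (118.20643615722656, 52.910255432128906), 3.373732089996338)
```

Call:
arm_command(series=[40,0,-1.6,0,0,40,-0.6,-4,0.3,0,40,-0.9,-6,0.4,0,40,-0.6,-8,0.3,0,40,0,-9.9,0,0])

```text
clock: 11.48
eef_pos: [491.7, 181.4, 99.5]
tool_rot: [3.14, 0.002, -0.041]
force: [-0.7, -1.6, -0.3]
width: 34.2
gripper_force: 1.0
```

Call:
arm_command(series=[40,0,0,0,0,40,-0.4,2.5,0.2,0,40,-0.8,5,0.4,0,40,-0.6,7.5,0.3,0,40,0,9.9,0,0])

```text
clock: 11.9
eef_pos: [486.0, 82.3, 99.1]
tool_rot: [-3.14, 0.004, -0.039]
force: [-0.8, 5.8, -4.5]
width: 33.6
gripper_force: 3.1
```

```bash
python3 -c "
from st import *
st('9')"
```

```text
[486.   82.3  99.1] [-0.8  5.8 -4.5] 11.9
movjaw 8764 [[-44.8, 36.4, 13.6], [-1.7, 45.8, 15.6], [27.1, 54.1, 17.7]]
wrist 37810 x,y,z pct [[-56.9, -15.7, 23.5], [-4.1, 17.7, 37.4], [33.8, 32.3, 40.5]] top slope x,y [-0.0000e+00  5.0000e-03  3.8808e+01] ((-23.26983642578125, 8.035636901855469), (117.85282897949219, 52.79270935058594), 3.0396366119384766)
```

Call:
arm_command(series=[40,0,-1.6,0,0,40,-0.6,-4,0.3,0,40,-0.9,-6,0.4,0,40,-0.6,-8,0.3,0,40,0,-9.9,0,0])

```text
clock: 12.37
eef_pos: [491.3, 180.1, 99.4]
tool_rot: [3.14, 0.003, -0.042]
force: [-1.1, -2.5, -0.4]
width: 33.9
gripper_force: 1.0
```

Call:
arm_command(series=[40,0,0,0,0,40,-0.4,2,0.2,0,40,-0.8,4,0.4,0,40,-0.8,5.5,0.4,0,40,-0.7,6.8,0.3,0])

```text
clock: 12.78
eef_pos: [480.5, 112.4, 96.2]
tool_rot: [-3.141, 0.004, -0.041]
force: [-1.8, 4.8, -2.7]
width: 34.4
gripper_force: 2.6
```

Call:
arm_command(series=[40,0.1,0.5,0,0,40,0.2,1,-0.1,0,40,0.3,1.5,-0.1,0,40,0.4,2,-0.2,0,40,0.4,2,-0.2,0])

```text
clock: 13.2
eef_pos: [485.8, 92.6, 98.9]
tool_rot: [-3.141, 0.0, -0.042]
force: [-1.6, 2.9, -1.3]
width: 34.3
gripper_force: 1.1
```

```bash
python3 -c "
from st import *
st('10')"
```

```text
[485.8  92.6  98.9] [-1.6  2.9 -1.3] 13.2
movjaw 8869 [[-48.2, 31.6, 13.5], [-2.0, 40.4, 15.7], [27.2, 47.7, 16.9]]
wrist 28778 x,y,z pct [[-58.1, -14.3, 23.0], [-10.9, 20.3, 37.2], [33.0, 28.2, 40.5]] top slope x,y [-1.0000e-03  7.0000e-03  3.8628e+01] ((-23.67412567138672, 2.736581802368164), (115.90450286865234, 52.08332061767578), 0.36486828327178955)
```

Call:
arm_command(series=[40,0.1,0.3,0,0,40,0.2,0.6,-0.1,0,40,0.3,0.9,-0.2,0,40,0.3,0.9,-0.2,0,40,0.3,0.9,-0.2,0])

```text
clock: 13.67
eef_pos: [488.9, 84.9, 100.8]
tool_rot: [-3.141, -0.0, -0.04]
force: [-1.9, 4.9, -1.5]
width: 33.9
gripper_force: 2.2
```

Call:
arm_command(series=[40,0,-1.6,0,0,40,-0.6,-4,0.3,0,40,-0.9,-6,0.4,0,40,-0.6,-8,0.3,0,40,0,-9.9,0,0])

```text
clock: 14.08
eef_pos: [492.2, 182.3, 100.5]
tool_rot: [3.139, 0.001, -0.041]
force: [-1.3, -2.2, -1.3]
width: 34.2
gripper_force: 1.0
```

Call:
arm_command(series=[40,0,0,0,0,40,-0.2,1,0.1,0,40,-0.4,2,0.2,0,40,-0.5,2.7,0.2,0,40,-0.6,3.3,0.3,0])

```text
clock: 14.5
eef_pos: [484.0, 153.5, 97.3]
tool_rot: [-3.136, 0.001, -0.04]
force: [-2.7, 20.8, -3.9]
width: 34.4
gripper_force: 10.4
```

Call:
arm_command(series=[40,0,0,0,0,40,0,0,0,0,40,0,0,0,0,40,0,0,0,0,40,0,0,0,0])

```text
clock: 14.92
eef_pos: [484.0, 153.7, 97.4]
tool_rot: [-3.136, 0.002, -0.039]
force: [-1.8, 14.8, -7.0]
width: 34.3
gripper_force: 7.6
```

```bash
python3 -c "
from st import *
st('11')"
```

```text
[484.  153.7  97.4] [-1.8 14.8 -7. ] 14.9167
movjaw 1942 [[-50.4, 31.9, 13.2], [-34.7, 44.1, 15.5], [-14.7, 47.3, 16.7]]
wrist 100 x,y,z pct [[-80.6, 19.0, 22.0], [-75.7, 22.7, 22.7], [-59.3, 27.2, 23.7]] top slope x,y [-1.4000e-02  1.9000e-02  2.1552e+01] ((-70.65547943115234, 25.47962760925293), (23.03192138671875, 7.232631206512451), 26.03658103942871)
```

```bash
python3 - <<'E'
from sink import *
snap("side","12",(250,180,400,280),5)
sink("side","12")
B,O=bedframe();im,P=cloud("side","12");Q=(P-O)@B.T;hsv=cv2.cvtColor(im,cv2.COLOR_RGB2HSV)
j=(hsv[...,0]>98)&(hsv[...,0]<125)&(hsv[...,1]>110)&(abs(Q[...,0]+10)<60)&(abs(Q[...,2]-16)<6)
for f in (j&(Q[...,1]<-15)&(Q[...,1]>-70),j&(Q[...,1]>15)&(Q[...,1]<90)):
    if f.sum()>5:print(f.sum(),np.percentile(Q[f],[2,50,98],axis=0).round(1).tolist())
E
```

```text
side 873 x,y,z pct [[-58.6, -24.4, 30.5], [-12.8, -2.1, 38.4], [32.9, 25.5, 41.2]] top slope x,y [-1.0000e-03  3.0000e-03  3.9374e+01] ((-21.2366943359375, 0.3403034210205078), (110.17604064941406, 54.44175720214844), 0.6568874716758728)
338 [[-49.9, -47.8, 10.9], [-12.1, -40.3, 15.2], [25.4, -26.0, 18.1]]
```

View pics/side12.png

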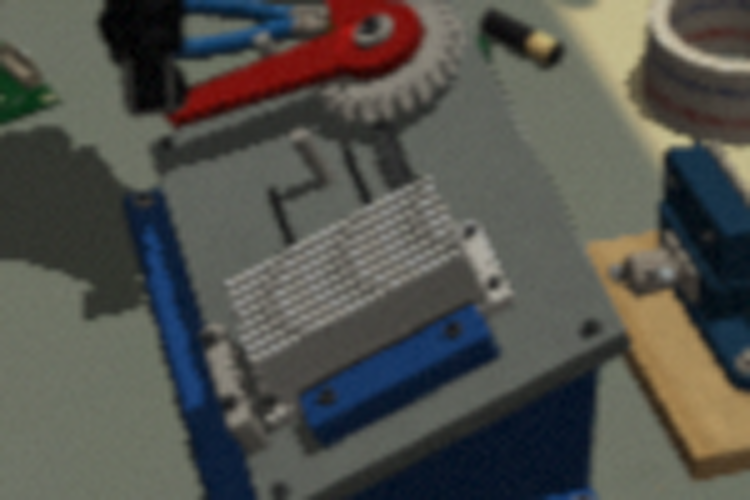

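Clamped: the heat sink sits against the fixed jaw, y ≈ 0, straight, with its lower end at the ledge (230,390). Now I'll swing the lever back to its outer stop.

Call:
arm_command(series=[40,0.1,-0.8,-0.1,0,40,0.3,-1.6,-0.1,0,40,0.4,-2.4,-0.2,0,40,0.6,-3.1,-0.3,0,40,0.6,-3.5,-0.3,0])

```text
clock: 15.43
eef_pos: [493.9, 184.0, 101.2]
tool_rot: [3.141, -0.001, -0.042]
force: [1.2, -2.7, 0.5]
width: 34.2
gripper_force: 1.2
```

Call:
arm_command(series=[40,0,-0.1,0,0,40,0,-0.1,0,0,40,0,-0.1,0,0,40,0,0,0,0,40,0,0.3,0,0])

```text
clock: 15.85
eef_pos: [492.5, 182.7, 100.8]
tool_rot: [-3.141, 0.001, -0.04]
force: [-0.8, -0.1, -0.4]
width: 34.3
gripper_force: 0.0
```

Call:
arm_command(series=[58,0,0.3,0,0,58,0,0.3,0,0,58,0,0.3,-2,0,58,0,0.3,-5,0,58,0,0.3,-9,0])

```text
clock: 16.27
eef_pos: [490.7, 178.5, 189.8]
tool_rot: [3.139, 0.005, -0.041]
force: [0.1, -0.3, 0.8]
width: 49.8
gripper_force: 0.0
```

Call:
arm_command(series=[58,0,0,-3,0,58,-0.5,2,-6,0,58,-1,5,-8,0,58,-1,8,-8,0,58,-1,8,-8,0])

```text
clock: 16.68
eef_pos: [479.6, 93.3, 272.6]
tool_rot: [3.139, -0.003, -0.048]
force: [-0.8, 0.4, -0.6]
width: 49.7
gripper_force: 0.0
```

```bash
python3 - <<'E'
from sink import *
s=monitor.read_state();print(s['eef_pos'],s['force'])
snap("wrist","13",(0,0,640,480),1); sink("wrist","13")
B,O=bedframe();im,P=cloud("wrist","13");Q=(P-O)@B.T;hsv=cv2.cvtColor(im,cv2.COLOR_RGB2HSV)
g=(hsv[...,2]<60)&(Q[...,2]>50)&(Q[...,2]<92)&(Q[...,1]>95)&(Q[...,1]<240)&(Q[...,0]<0)&(Q[...,0]>-110)
j=(hsv[...,0]>98)&(hsv[...,0]<125)&(hsv[...,1]>110)&(abs(Q[...,0]+10)<60)&(abs(Q[...,2]-16)<3)&(Q[...,1]>-70)&(Q[...,1]<100)
for k,f in(("grip",g),("fix",j&(Q[...,1]<-15)),("mov",j&(Q[...,1]>15))):
    if f.sum()>5:print(k,f.sum(),np.percentile(Q[f],[2,50,98],axis=0).round(1).tolist())
E
```

```text
[479.59175158  93.27341586 272.60231531] [-0.77929787  0.4335895  -0.5674653 ]
wrist 9344 x,y,z pct [[-58.2, -21.6, 23.8], [-4.4, 4.2, 36.7], [33.4, 27.1, 40.8]] top slope x,y [0.0000e+00 4.0000e-03 3.8696e+01] ((-23.338233947753906, 1.9503307342529297), (114.97598266601562, 50.99026107788086), 0.030622128397226334)
grip 1361 [[-56.3, 177.8, 51.1], [-43.8, 185.5, 78.3], [-40.1, 196.2, 88.6]]
fix 1100 [[-49.0, -43.8, 14.2], [-6.4, -39.1, 15.9], [27.5, -33.9, 17.3]]
mov 2017 [[-49.2, 30.7, 13.7], [-6.4, 38.9, 15.7], [27.1, 46.8, 17.2]]
```

View pics/wrist13.png

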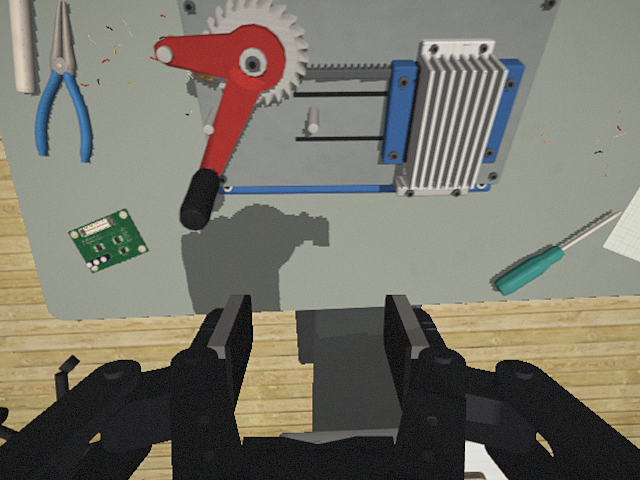

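The wrist view shows the heat sink between both jaws (395–510, 40–195) and the lever grip at its outer stop (200,198), about -0.49 rad. The other things are undisturbed and the arm is clear, so I'll hand it in.

```bash
python3 -c "
from cell import workorder
print(workorder.finish_job())"
```

```text
the job is handed in; nothing more can be done
None
```

I handed the job in at about 17 s: the heat sink is on the bed near the ledge, clamped between the jaws, and the lever is back at its outer stop (about -0.49 rad). The hand-in gave no verdict; I judged the clamp from 15–20 N at the grip and the final pictures, as the force on the jaws can't be read directly.

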